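Fit the sprung door into a small cabinet

TASK

Fit the blue door into the small cabinet that lies on its back on the bench: tuck one end of it under the bright metal lip, push back the spring strip there, lower the other end between the white guides, and let the door slide under the dark wooden lip until it is fully home and flat in its grooves, handle up. Then let go of it. Leave the other things on the bench where they are.

Things in the scene. Friction and masses are not known exactly. Their poses are not given: they have to be found in the camera images.
- door: Blue plywood door, 150 x 120 x 6 mm, about 0.17 kg, lying loose and flat, handle up. Origin: centre of its underside; x along the 150 mm length, y along the width, z up out of the handle side. A dark wooden bar handle stands in the middle: 16 mm along x, 60 mm along y, its top 30 mm above the underside. The two ends are alike: either way round will do.
- cabinet: Plywood wall cabinet lying on its back, opening up, fixed to the bench. 190 mm along x, 176 along y, 80 high. Origin: centre of its underside; z up; -x: metal-lip end (towards the robot), +x: wooden-lip end. Ledges for the door at z = 60 mm. Home, the door's origin is at x = 8, z = 60 mm, y between the guides.
- guides_mid (a point): Middle of the opening, at the height of the guides' tops: (5, 0, 80) mm in the cabinet's frame. Two white guide strips, 6 mm wide and 122 mm long (x -56 to 66, z 60 to 80 mm), flank the door, 124 mm apart (2 mm play each side). As a pair they are set up to 7 mm left or right of this point, differently each time and not reported: look or feel. They do not give.
- metal_lip (a point): Middle of the free edge of the bright metal lip, on its underside: (-61, 0, 74) mm in the cabinet's frame, same axes. The lip is 6 mm thick. Under it is a groove 14 mm high (z 60 to 74 mm) with a spring strip 3 mm behind the free edge, which can be pushed back 19 mm: a door's end goes up to 22 mm under this lip, and is still 6 mm under it when home.
- wood_lip (a point): Middle of the free edge of the dark wooden lip, on its underside: (73, 0, 68) mm in the cabinet's frame, same axes. The lip is 12 mm thick. Under it is a groove 8 mm high and 10 mm deep (bottom at x = 83 mm). The gap between the lips, 134 mm, is shorter than the door: tilt it 8 to 11 degrees, low end at least 17 mm under the metal lip, then lower the high end past this lip.
- strip (a joint): How far the red spring strip in the deep groove is pushed back towards the cabinet's -x (m): 0 = at rest, 0.019 = as far as it goes. The spring pushes with about 2.1 N at rest and 0.35 N more for each mm (about 3 N with the door home, 7 N at 14 mm, 8.5 N at the end).
- glue: Bystander: white glue bottle with red cap, 60 mm across, 170 mm high, standing; origin at the centre of its base.
- screws: Bystander: amber glass jar of screws, 68 mm across, 80 mm high, standing; origin at the centre of its base.
- screwdriver: Bystander: screwdriver, 200 mm long, lying on the bench; origin at its middle, x along its length.
- hammer: Bystander: hammer lying on the bench, 260 mm long; origin at its middle, x along its length.
- offcut: Bystander: wooden off-cut 110 x 45 x 30 mm; origin at the centre of its underside.
- sander: Bystander: cork sanding block with red top, 100 x 60 x 32 mm; origin at the centre of its underside.
Not all that is in view belongs to the job. What is meant by the door is not purple, and is the smaller of those in its own colour.

How it is judged:
On the way:
1. the door, tilted, has pushed the spring strip back by more than 8 mm (value of joint strip above 0.008 m and contact force between door and strip above 0.5 N and angle between door's own z axis and vertical above 0.05 rad), for 0.05 s.
At the end, for the whole second after the job is handed in: The door lies still in the cabinet, handle up: fully home under the wooden lip (within 3 mm of the groove's bottom), flat on its ledges (within 2.5 mm in height and 0.03 rad) and square between the guides (x of door in the frame of cabinet between 0.005 and 0.0105 m and y of door in the frame of cabinet between -0.011 and 0.011 m and z of door in the frame of cabinet between 0.057 and 0.0625 m and angle between the z axis of door and the z axis of cabinet, either way round below 0.03 rad and angle between door's own z axis and vertical below 0.2 rad and angle between the x axis of door and the x axis of cabinet, either way round below 0.07 rad and linear speed of door below 0.01 m/s and angular speed of door below 0.1 rad/s); the robot touches nothing.
It fails at once if one of the other things on the bench is moved more than 30 mm (distance of any of glue, screws, screwdriver, hammer, offcut, sander from where it was at the start of the episode above 0.03 m).
It also fails if it takes over 58 s, if anything falls off the work surface, if the arm or the gripper's body presses on something with over 40 N, if the wrist force passes 120 N, or if a joint passes its speed limit or range.

ROBOT

A 7-joint arm with a two-finger parallel gripper is mounted at the origin on the work surface. World frame = base frame: x ahead of the robot, y to its left, z up, the work surface at z = 0. Lengths are in m, angles in rad, forces in N, time in s.
With the tool pointing down it reaches from about 0.4 to 0.75 m from the base axis. Payload 19.5 kg.
Tool frame: the origin (TCP) lies at the very end of the fingers, on their centre line; the grasp point (between the pads) lies 19 mm behind it (tcp_to_grasp is the distance from the TCP to the grasp point, in m); z points along the fingers, y is the line along which they close (so a half turn about z gives the same grasp; the last joint's range is limited). The gripper opens to 85 mm and grips with 20 to 120 N. Pads are 22 mm wide; open, the fingers measure 114 mm over their backs; the gripper's body (76 mm by 85 mm) begins 54 mm behind the grasp point. The pads swing forward as they close: fully open they stand 13 mm farther back than shut.
Start: joints at [-1.202, 0.707, -0.028, 1.485, 0.022, 0.951, -0.075], TCP at [0.23, 0.527, 0.231] pointing down, gripper open.
Joint ranges: [-2.71, 2.71], [-0.32, 2.16], [-1.57, 1.52], [0, 2.45], [-1.46, 4.6], [0, 2.02], [-2.83, 2.83]. Speed limits (rad/s): [1.89, 1.89, 2.57, 2.57, 3.01, 3.01, 3.01].

INTERFACE

Orientations are given as a rotation vector (axis times angle).
In Python, from station import * gives the robot as it stands. The module is installed in compiled form; this text tells all that it offers.
- The arm moves only by the shell command python3 -m jog 'ROWS' [FORCE]. ROWS is JSON, a list of rows, each an object of numbers: "tx", "ty", "tz": the shift along the tool's x, y, z in mm; "wx", "wy", "wz": the turn, a rotation vector about the tool's x, y, z in rad; "gripper": the opening, from -1 (shut) to 1 (fully open). In form: [{"tx": .., "ty": .., "tz": .., "wx": .., "wy": .., "wz": .., "gripper": ..}, ...]. A call has 1 to 10 rows; each row shifts and turns the commanded pose from where the row before left it, along the tool's axes as they then stand; what a row does not reach is not made up. A row lasts 1/8 s, in which the tool goes at most 62.5 mm and 10.7 degrees, less where a joint would pass 70% of its speed; a pose out of reach is approached as far as the arm can. A call is refused whole if a number of a shift passes 62.5 or a number of a turn 0.188, either way. A call with a gripper value outside its range is refused whole. The fingers move at their own pace and stop on an object; FORCE is the grip in N (left out, the last holds). Time passes only in rows, so rows that do not move let the fingers close. It gives the time, the measured TCP pose, the force, the opening and the grip force at its end, in the units of the state.
- sense(): the state, without advancing time (a new reading comes with each control period).
- grab_frame(name): name is "scene" or "top"; returns a dict with "color" (420x560x3 uint8, red, green, blue), "camera_matrix" (3x3 intrinsics, pixels), "world_from_camera" (4x4, takes a point from camera to world coordinates). Camera axes: x right, y up, looking along -z (the intrinsics and any distortion apply to the point x, -y, -z); pixel columns grow to the right and rows downward; lengths in m; the calibration is good to about 2 mm. A picture is of the moment at which its call begins. There is no depth.
- job_done(): hands the job in; it is judged then, once.
The state is a dict: "time_s": time; "joint_pos": joint angles; "joint_vel": joint speeds; "joint_torque": joint torques, N m; "position": TCP position; "eef_rot": TCP orientation; "force": force on the tool from outside, world axes, zero at the start; "moment": the same for the moment, N m; "gripper_width": finger opening in m; "grasp_force": force on a finger pad.
Only numpy, scipy, OpenCV 4.12 (cv2) and the standard library are available. Lean on these libraries where they do the work, as an engineer would, in place of code of your own. Each camera call takes 0.05 s, during which the arm holds its last target. There are 200 camera calls.

## Working session

There is one attempt and no reset: what is moved stays moved. The work goes in short steps, Python scripts to look and compute and a shell command to move; the robot and the scene stay as the last step left them, time stands still between calls to the robot, and variables do not carry over. Pictures are saved under pics/ and viewed, at most 10 in all, crops included, and the job is handed in when it is done.

```bash
mkdir -p pics
python3 - <<'E'
from station import *
import cv2,numpy as np
for n in("scene","top"):
    f=grab_frame(n); cv2.imwrite(f"pics/{n}0.png",f["color"][:,:,::-1]); print(n,f["camera_matrix"],f["world_from_camera"].round(4), [k for k in f])
s=sense(); print({k:s[k] for k in("time_s","position","eef_rot","force","gripper_width")})
E
```

```text
scene [[388.11602285   0.         283.39707533]
 [  0.         388.11602285 212.52341809]
 [  0.           0.           1.        ]] [[-5.0360e-01 -5.5460e-01  6.6240e-01  1.3795e+00]
 [ 8.6390e-01 -3.2380e-01  3.8580e-01  4.3890e-01]
 [ 5.0000e-04  7.6660e-01  6.4220e-01  8.5850e-01]
 [ 0.0000e+00  0.0000e+00  0.0000e+00  1.0000e+00]] ['color', 'camera_matrix', 'world_from_camera']
top [[463.65337734   0.         280.63223806]
 [  0.         463.65337734 205.12478642]
 [  0.           0.           1.        ]] [[-0.0096  0.9937 -0.1113  0.4091]
 [-0.9999 -0.0091  0.0045 -0.0213]
 [ 0.0035  0.1113  0.9938  1.3094]
 [ 0.      0.      0.      1.    ]] ['color', 'camera_matrix', 'world_from_camera']
{'time_s': 0.1, 'position': array([0.22953212, 0.52696313, 0.23089727]), 'eef_rot': array([-6.40754284e-01, -3.07537332e+00,  1.43650936e-03]), 'force': array([ 0.3519754 ,  0.3140135 , -0.43303841]), 'gripper_width': 0.08546032670828309}
```

View pics/scene0.png

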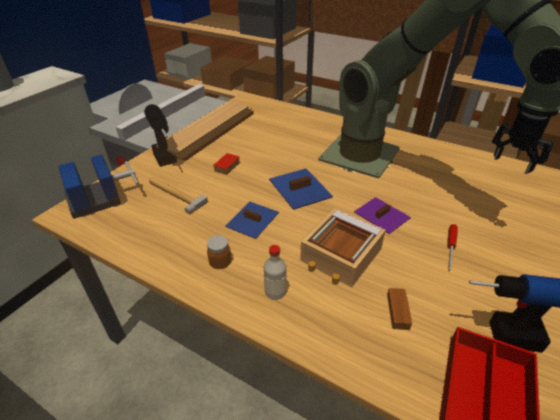

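View pics/top0.png

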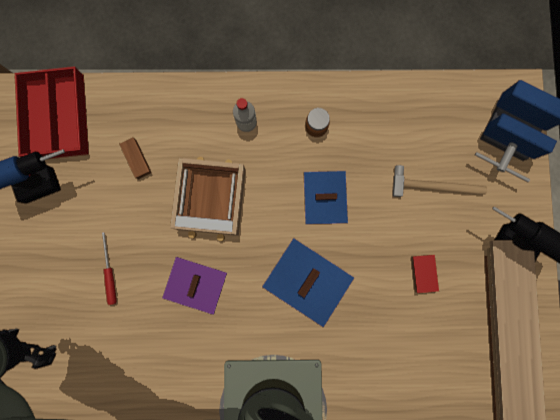

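The door wanted is the smaller blue one: top (326,197), scene (252,219). The cabinet is at top (208,197), with its metal lip towards the robot. The purple and larger blue doors are decoys.

```bash
cat > h.py <<'E'
from station import *
import cv2,numpy as np
def rays(f,uv):
    K=f["camera_matrix"];T=f["world_from_camera"];uv=np.atleast_2d(np.array(uv,float))
    d=np.c_[(uv[:,0]-K[0,2])/K[0,0],-(uv[:,1]-K[1,2])/K[1,1],-np.ones(len(uv))]@T[:3,:3].T
    return T[:3,3],d
def cast(f,uv,z):
    o,d=rays(f,uv); return o+d*((z-o[2])/d[:,2])[:,None]
def tri(f,a,g,b):
    P=[]
    for q in(f,g):
        W=np.linalg.inv(q["world_from_camera"]); P.append(q["camera_matrix"]@np.diag([1,-1,-1])@W[:3])
    X=cv2.triangulatePoints(P[0],P[1],np.array(a,float).reshape(-1,2).T,np.array(b,float).reshape(-1,2).T); return (X[:3]/X[3]).T
def proj(f,X):
    W=np.linalg.inv(f["world_from_camera"]);c=np.atleast_2d(X)@W[:3,:3].T+W[:3,3]
    p=(f["camera_matrix"]@(c*[1,-1,-1]).T).T; return p[:,:2]/p[:,2:]
def mask(f,near,kind,r=60):
    hsv=cv2.cvtColor(f["color"],cv2.COLOR_RGB2HSV)
    m=cv2.inRange(hsv,(100,110,40),(120,255,255)) if kind=="blue" else cv2.inRange(hsv,(0,50,0),(25,255,130))
    w=np.zeros_like(m);cv2.circle(w,near,r,255,-1); return m&w
def big(m): return max(cv2.findContours(m,cv2.RETR_EXTERNAL,cv2.CHAIN_APPROX_NONE)[0],key=cv2.contourArea)
E
python3 - <<'E'
from h import *
t=grab_frame("top");s=grab_frame("scene")
Q={}
for n,f,c,r in(("top",t,(326,197),36),("scene",s,(252,219),32)):
    k=big(mask(f,c,"blue",r)); h=cv2.convexHull(k)
    ep=1.
    while True:
        a=cv2.approxPolyDP(h,ep,True)
        if len(a)<=4: break
        ep+=.3
    M=cv2.moments(h);print(n,a.reshape(-1,2).tolist(),"cen",M['m10']/M['m00'],M['m01']/M['m00'])
    m=np.zeros(f["color"].shape[:2],np.uint8);cv2.drawContours(m,[h],-1,255,-1);m=cv2.erode(m,np.ones((5,5)))
    hs=cv2.cvtColor(f["color"],cv2.COLOR_RGB2HSV); w=m&~cv2.inRange(hs,(95,80,0),(125,255,255))
    kk=big(w);print(" handle",cv2.minAreaRect(kk))
k=big(mask(t,(326,197),"blue",36));print(cast(t,cv2.boxPoints(cv2.minAreaRect(k)),.006).round(4))
def crop(f,x,y,w,h,z): return cv2.resize(f["color"][y:y+h,x:x+w,::-1],None,fx=z,fy=z,interpolation=cv2.INTER_CUBIC)
A=crop(t,165,150,88,100,4.5);B=crop(s,295,205,95,80,4)
o=np.zeros((450,396+380,3),np.uint8);o[:A.shape[0],:396]=A;o[:320,396:776]=B;cv2.imwrite("pics/crop1.png",o)
E
```

```text
top [[344, 172], [346, 222], [307, 223], [304, 173]] cen 325.1748926169057 197.25528811086798
 handle ((326.0, 196.0), (6.0, 20.0), 90.0)
scene [[249, 203], [276, 212], [255, 236], [227, 225]] cen 251.91902384914033 219.36346829358476
 handle ((252.24658203125, 215.34246826171875), (18.96066665649414, 8.89512825012207), 20.556045532226562)
[[ 0.649  -0.0945  0.006 ]
 [ 0.6519 -0.2115  0.006 ]
 [ 0.5055 -0.2127  0.006 ]
 [ 0.5027 -0.0971  0.006 ]]
```

View pics/crop1.png

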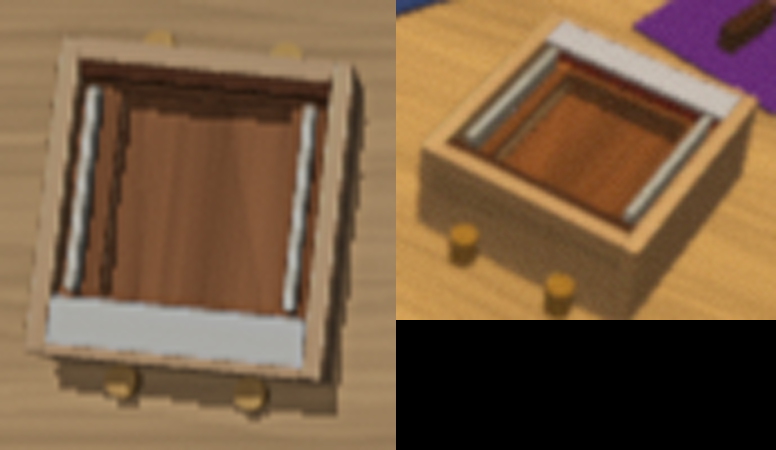

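The crop shows the cabinet rim corners (crop px TL (62,38), TR (355,66), BR (320,380), BL (28,350)), the metal lip at the bottom, and both white guides. The knobs stick out at the ±x ends.

Run:
```python
from h import *
t=grab_frame("top");s=grab_frame("scene")
T=lambda a:np.array(a,float)/4.5+[165-.4,150-.4]
S=lambda a:(np.array(a,float)-[396,0])/4+[295-.4,205-.4]
ct=T([(62,38),(355,66),(320,380),(28,350)]);cs=S([(632,248),(425,150),(560,20),(757,100)])
X=tri(t,ct,s,cs);print("corners tri",X.round(4))
C=cast(t,ct,.08);C2=cast(s,cs,.08);print(C.round(4),C2.round(4))
for c in(C,C2):
    print("mean",c.mean(0),"edges",np.linalg.norm(np.roll(c,-1,0)-c,axis=1), "yaws",[np.degrees(np.arctan2(*(v[1::-1]))) for v in(c[0]-c[3],c[1]-c[2])],[np.degrees(np.arctan2(v[1],v[0]))-90 for v in(c[0]-c[1],c[3]-c[2])])
# guides: white (low saturation, bright)
def guides(f,box,seeds,z):
    hsv=cv2.cvtColor(f["color"],cv2.COLOR_RGB2HSV).astype(float)
    out=[]
    for a,b in seeds:
        p=[]
        L=np.array(b)-a; n=np.array([-L[1],L[0]])/np.linalg.norm(L)
        for q in np.linspace(.1,.9,30):
            c=np.array(a)+q*L; tt=np.linspace(-5,5,81)
            xy=(c+tt[:,None]*n).astype(np.float32)
            v=cv2.remap(f["color"].astype(np.float32).mean(2)-0*hsv[:,:,1].astype(np.float32),xy[None,:,0],xy[None,:,1],cv2.INTER_LINEAR)[0]
            sat=cv2.remap(hsv[:,:,1].astype(np.float32),xy[None,:,0],xy[None,:,1],cv2.INTER_LINEAR)[0]
            w=np.clip(v-.5*sat,0,None); w=np.clip(w-.5*w.max(),0,None); p.append(c+n*(w@tt)/w.sum())
        out.append(cast(f,p,z))
    return out
gt=guides(t,0,[T([(94,87),(72,292)]),T([(309,105),(289,310)])],.08)
gs=guides(s,0,[S([(708,122),(630,215)]),S([(556,52),(470,138)])],.08)
c=C.mean(0); 
for nm,g,c in(("top",gt,C.mean(0)),("scene",gs,C2.mean(0))):
    mid=(g[0].mean(0)+g[1].mean(0))/2
    d=[np.linalg.svd(k-k.mean(0))[2][0] for k in g]; d=[k*np.sign(k[0]) for k in d]
    e=(d[0]+d[1])/2; e/=np.linalg.norm(e); y=np.array([-e[1],e[0],0])
    print(nm,"mid",mid,"yaw",[np.degrees(np.arctan2(k[1],k[0])) for k in d],"sep",(g[0].mean(0)-g[1].mean(0))@y,"offset",(mid-c)@y,(mid-c)@e)
```

```text
corners tri [[0.6769 0.2475 0.0806]
 [0.6586 0.0756 0.0723]
 [0.47   0.097  0.0685]
 [0.4897 0.2678 0.0758]]
[[0.677  0.2477 0.08  ]
 [0.6584 0.0722 0.08  ]
 [0.4708 0.0929 0.08  ]
 [0.49   0.2649 0.08  ]] [[0.6765 0.2472 0.08  ]
 [0.6637 0.0833 0.08  ]
 [0.4811 0.1061 0.08  ]
 [0.4928 0.2711 0.08  ]]
mean [0.57406364 0.16940138 0.08      ] edges [0.17650413 0.18879558 0.17309895 0.18777447] yaws [np.float64(-5.260391799516392), np.float64(-6.2990473876504165)] [np.float64(-6.051504563968848), np.float64(-6.394834542724297)]
mean [0.57850953 0.17692356 0.08      ] edges [0.16443857 0.18408034 0.16535451 0.18523879] yaws [np.float64(-7.393385535880024), np.float64(-7.12764688792867)] [np.float64(-4.452560866060821), np.float64(-4.066173315010971)]
top mid [0.57942119 0.17031102 0.08      ] yaw [np.float64(-5.707257492572419), np.float64(-5.592508453697577)] sep 0.13080572341006638 offset 0.0014326690172270266 0.005241964921740215
scene mid [0.58548428 0.17632579 0.08      ] yaw [np.float64(-6.751295155153256), np.float64(-6.282587592083529)] sep 0.13298646727289765 offset 0.00019770590935031253 0.006997518912861778
```

```bash
cat >> h.py <<'E'
from scipy.spatial.transform import Rotation as R
def delta(target,yaw,st=None):
    """shift in tool axes (mm) at present attitude, and turn wz still to make so tool y points along yaw(deg)"""
    st=st or sense(); r=R.from_rotvec(st["eef_rot"]); A=r.as_matrix()
    d=A.T@(np.array(target)-st["position"])*1000
    y=np.degrees(np.arctan2(A[1,1],A[0,1])); w=(yaw-y+180)%360-180
    print("tool shift mm",d.round(1),"yaw now",y.round(2),"wz",(-np.radians(w)).round(3),"tilt deg",np.degrees(np.arcsin(A[2,1])).round(2),"toolx z",A[2,0].round(4),"pos",st["position"].round(4),"t",st["time_s"],"F",st["force"].round(1))
E
python3 - <<'E'
from h import *
t=grab_frame("top");s=grab_frame("scene")
print("handle",tri(t,[(326,196)],s,[(252.2,215.3)]))
ct=[[344,172],[346,222],[307,223],[304,173]]
cs=[[227,225],[249,203],[276,212],[255,236]]
cs=[[227,225],[249,203],[276,212],[255,236]]
print("corner tri",tri(t,ct,s,cs).round(4))
print(cast(t,[(325.2,197.3)],.006),cast(s,[(251.9,219.4)],.006))
delta([.577,-.154,.12],1.2)
E
```

```text
handle [[ 0.57735537 -0.15295265  0.01665833]]
corner tri [[ 6.477e-01 -2.071e-01  3.200e-03]
 [ 5.061e-01 -2.121e-01 -4.000e-03]
 [ 5.040e-01 -1.011e-01 -5.000e-04]
 [ 6.463e-01 -9.410e-02  5.400e-03]]
[[ 0.57619913 -0.15373709  0.006     ]] [[ 0.58426679 -0.1462574   0.006     ]]
tool shift mm [-590.5 -485.6  111.4] yaw now 66.46 wz 1.139 tilt deg -0.02 toolx z -0.0 pos [0.2296 0.5271 0.2312] t 0.4 F [-0.1  0.6  0. ]
```

```bash
python3 -m jog '[{"wz":0.163},{"wz":0.163},{"wz":0.163},{"wz":0.163},{"wz":0.163},{"wz":0.163},{"wz":0.163},{}]'
```

```text
validation failed for argument at $[0]...
```

```bash
python3 -m jog '[{"wz":0.163},{"wz":0.163},{"wz":0.163},{"wz":0.163},{"wz":0.163},{"wz":0.163},{"wz":0.163},{"tz":0}]'
```

```text
validation failed for argument at $[0]...
```

```bash
python3 -m jog '[{"tx":0,"ty":0,"tz":0,"wx":0,"wy":0,"wz":0.163,"gripper":1},{"tx":0,"ty":0,"tz":0,"wx":0,"wy":0,"wz":0.163,"gripper":1},{"tx":0,"ty":0,"tz":0,"wx":0,"wy":0,"wz":0.163,"gripper":1},{"tx":0,"ty":0,"tz":0,"wx":0,"wy":0,"wz":0.163,"gripper":1},{"tx":0,"ty":0,"tz":0,"wx":0,"wy":0,"wz":0.163,"gripper":1},{"tx":0,"ty":0,"tz":0,"wx":0,"wy":0,"wz":0.163,"gripper":1},{"tx":0,"ty":0,"tz":0,"wx":0,"wy":0,"wz":0.163,"gripper":1}]'; python3 -c "
from h import *
delta([.577,-.154,.12],1.2)"
```

```text
time_s: 1.27
position: [0.2295, 0.5272, 0.2313]
eef_rot: [-2.206, -2.237, 0.0]
force: [0.3, -1.0, -0.3]
gripper_width: 0.0854
grasp_force: 0.0
tool shift mm [-685.9  338.1  111.3] yaw now 0.79 wz -0.007 tilt deg -0.0 toolx z -0.0 pos [0.2295 0.5272 0.2313] t 1.275 F [ 0.3 -1.  -0.3]
```

All keys are needed. Next I go to a point above the door.

```bash
python3 -m jog '[{"tx":-56,"ty":28,"tz":0,"wx":0,"wy":0,"wz":0,"gripper":1},{"tx":-56,"ty":28,"tz":0,"wx":0,"wy":0,"wz":0,"gripper":1},{"tx":-56,"ty":28,"tz":0,"wx":0,"wy":0,"wz":0,"gripper":1},{"tx":-56,"ty":28,"tz":0,"wx":0,"wy":0,"wz":0,"gripper":1},{"tx":-56,"ty":28,"tz":0,"wx":0,"wy":0,"wz":0,"gripper":1},{"tx":-56,"ty":28,"tz":0,"wx":0,"wy":0,"wz":0,"gripper":1},{"tx":-56,"ty":28,"tz":0,"wx":0,"wy":0,"wz":0,"gripper":1},{"tx":-56,"ty":28,"tz":0,"wx":0,"wy":0,"wz":0,"gripper":1},{"tx":-56,"ty":28,"tz":0,"wx":0,"wy":0,"wz":0,"gripper":1},{"tx":-56,"ty":28,"tz":0,"wx":0,"wy":0,"wz":0,"gripper":1}]' | head -3; python3 -c "
from h import *
delta([.577,-.154,.12],1.2)"
```

```text
time_s: 2.52
position: [0.5204, -0.0284, 0.2314]
eef_rot: [2.2, 2.242, 0.001]
tool shift mm [-126.7   54.1  111.4] yaw now 1.09 wz -0.002 tilt deg 0.02 toolx z 0.0002 pos [ 0.5204 -0.0284  0.2314] t 2.525 F [ 0.6  0.6 -0.3]
```

```bash
python3 -m jog '[{"tx":-42,"ty":18,"tz":30,"wx":0,"wy":0,"wz":0,"gripper":1},{"tx":-42,"ty":18,"tz":30,"wx":0,"wy":0,"wz":0,"gripper":1},{"tx":-42,"ty":18,"tz":30,"wx":0,"wy":0,"wz":0,"gripper":1},{"tx":0,"ty":0,"tz":50,"wx":0,"wy":0,"wz":0,"gripper":1},{"tx":0,"ty":0,"tz":0,"wx":0,"wy":0,"wz":0,"gripper":1}]' | head -3
python3 - <<'E'
from h import *
delta([.577,-.154,.12],1.2)
t=grab_frame("top");s=grab_frame("scene")
p=sense()["position"]
A=t["color"][140:260,250:400,::-1].copy();B=s["color"][160:260,200:320,::-1].copy()
for f,o,I in((t,(250,140),A),(s,(200,160),B)): print(proj(f,[p,[.577,-.154,.03]]))
A=cv2.resize(A,(400,320),interpolation=2);B=cv2.resize(B,(384,320),interpolation=2)
cv2.imwrite("pics/c2.png",np.hstack([A,B]))
E
```

```text
time_s: 3.15
position: [0.5745, -0.1511, 0.0889]
eef_rot: [-2.197, -2.239, 0.004]
tool shift mm [ -2.9   2.3 -31.1] yaw now 1.07 wz -0.002 tilt deg -0.29 toolx z 0.0015 pos [ 0.5745 -0.1511  0.0889] t 3.15 F [0.1 0.6 0.9]
[[327.43968766 193.00721511]
 [326.1419426  195.90944494]]
[[250.60950015 197.22271237]
 [250.8087108  211.9522868 ]]
```

View pics/c2.png

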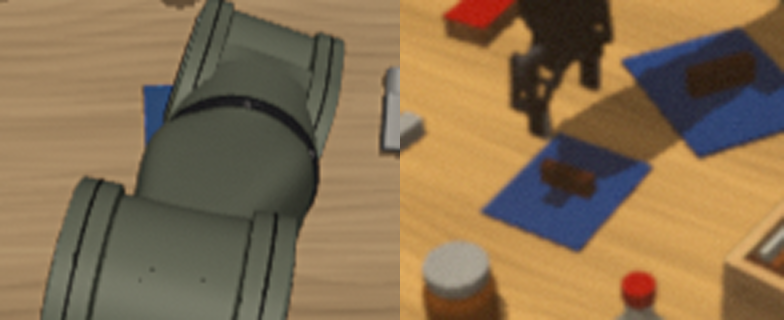

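Scene view: fingertips straddle the handle line (tips near (244,201) and (260,187)), in line with the TCP projection. I go down with a small correction.

```bash
python3 -m jog '[{"tx":-3,"ty":2,"tz":30,"wx":0,"wy":0,"wz":0,"gripper":1},{"tx":0,"ty":0,"tz":28,"wx":0,"wy":0,"wz":0,"gripper":1},{"tx":0,"ty":0,"tz":10,"wx":0,"wy":0,"wz":0,"gripper":1},{"tx":0,"ty":0,"tz":0,"wx":0,"wy":0,"wz":0,"gripper":1}]' ; python3 -c "
from h import *
delta([.577,-.154,.01],1.2)"
```

```text
time_s: 3.75
position: [0.5787, -0.1543, 0.0246]
eef_rot: [2.199, 2.242, 0.001]
force: [0.3, 0.8, 0.7]
gripper_width: 0.0854
grasp_force: 0.0
tool shift mm [ 0.3 -1.7 14.6] yaw now 1.11 wz -0.002 tilt deg 0.06 toolx z -0.0004 pos [ 0.5787 -0.1543  0.0246] t 3.75 F [0.3 0.8 0.7]
```

```bash
python3 -m jog '[{"tx":0,"ty":-1,"tz":7,"wx":0,"wy":0,"wz":0,"gripper":0},{"tx":0,"ty":0,"tz":7,"wx":0,"wy":0,"wz":0,"gripper":-0.4},{"tx":0,"ty":0,"tz":0,"wx":0,"wy":0,"wz":0,"gripper":-1},{"tx":0,"ty":0,"tz":0,"wx":0,"wy":0,"wz":0,"gripper":-1},{"tx":0,"ty":0,"tz":0,"wx":0,"wy":0,"wz":0,"gripper":-1},{"tx":0,"ty":0,"tz":0,"wx":0,"wy":0,"wz":0,"gripper":-1}]' 80; python3 -c "
from h import *
delta([.577,-.154,.01],1.2)"
```

```text
time_s: 4.5
position: [0.5773, -0.1545, 0.0097]
eef_rot: [2.2, 2.242, 0.0]
force: [-0.7, -0.2, 5.3]
gripper_width: 0.0146
grasp_force: 78.9
tool shift mm [ 0.5 -0.3 -0.3] yaw now 1.08 wz -0.002 tilt deg 0.02 toolx z -0.0002 pos [ 0.5773 -0.1545  0.0097] t 4.5 F [-0.7 -0.2  5.3]
```

```bash
python3 -m jog '[{"tx":0,"ty":0,"tz":-25,"wx":0,"wy":0,"wz":0,"gripper":-1},{"tx":0,"ty":0,"tz":-50,"wx":0,"wy":0,"wz":0,"gripper":-1},{"tx":0,"ty":0,"tz":-50,"wx":0,"wy":0,"wz":0,"gripper":-1},{"tx":40,"ty":0,"tz":-35,"wx":0,"wy":0,"wz":0,"gripper":-1},{"tx":55,"ty":0,"tz":0,"wx":0,"wy":0,"wz":0,"gripper":-1},{"tx":55,"ty":0,"tz":0,"wx":0,"wy":0,"wz":0,"gripper":-1},{"tx":55,"ty":0,"tz":0,"wx":0,"wy":0,"wz":0,"gripper":-1},{"tx":55,"ty":0,"tz":0,"wx":0,"wy":0,"wz":0,"gripper":-1},{"tx":40,"ty":0,"tz":0,"wx":0,"wy":0,"wz":0.121,"gripper":-1},{"tx":0,"ty":0,"tz":0,"wx":-0.175,"wy":0,"wz":0,"gripper":-1}]' ; python3 -c "
from h import *
delta([.5914,.1688,.15],-5.8)"
```

```text
time_s: 5.75
position: [0.572, 0.1488, 0.168]
eef_rot: [2.243, 2.027, 0.158]
force: [1.6, -0.2, -2.1]
gripper_width: 0.014
grasp_force: 78.5
tool shift mm [21.9 14.3 20.5] yaw now -5.79 wz 0.0 tilt deg 8.89 toolx z 0.0007 pos [0.572  0.1488 0.168 ] t 5.75 F [ 1.6 -0.2 -2.1]
```

```bash
python3 -m jog '[{"tx":22,"ty":14,"tz":12,"wx":0,"wy":0,"wz":0,"gripper":-1},{"tx":0,"ty":0,"tz":0,"wx":0,"wy":0,"wz":0,"gripper":-1},{"tx":0,"ty":0,"tz":0,"wx":0,"wy":0,"wz":0,"gripper":-1}]'
python3 - <<'E'
from h import *
delta([.5914,.1688,.15],-5.8)
s=grab_frame("scene");t=grab_frame("top")
B=s["color"][160:300,270:410,::-1];A=t["color"][140:260,150:270,::-1]
cv2.imwrite("pics/c3.png",np.hstack([cv2.resize(B,(560,560),interpolation=2),np.vstack([cv2.resize(A,(240,240)),np.zeros((320,240,3),np.uint8)])]))
E
```

```text
time_s: 6.12
position: [0.5895, 0.1656, 0.159]
eef_rot: [2.244, 2.025, 0.155]
force: [-0.2, -0.1, -1.0]
gripper_width: 0.0145
grasp_force: 78.6
tool shift mm [3.3 0.2 9.1] yaw now -5.88 wz -0.001 tilt deg 8.82 toolx z -0.0007 pos [0.5895 0.1656 0.159 ] t 6.125 F [-0.2 -0.1 -1. ]
```

View pics/c3.png

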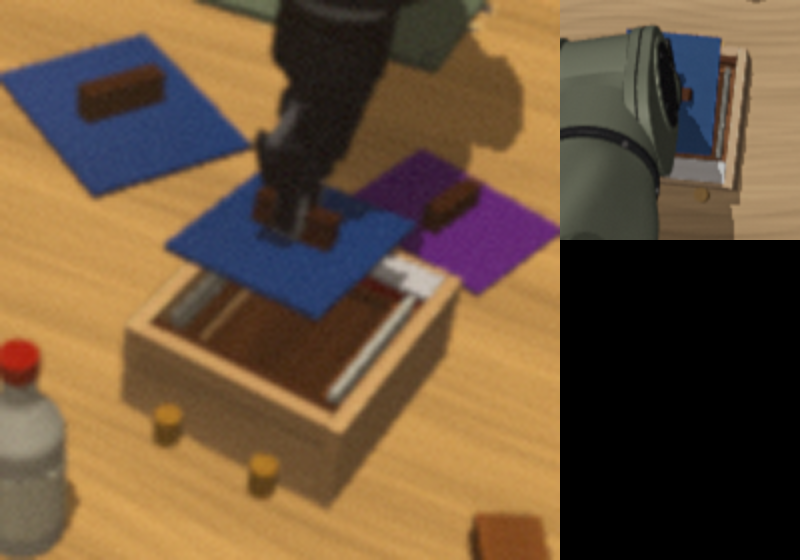

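The scene view shows the door held square above the cabinet. The top view (crop right) shows its -y edge. I check that edge against where the TCP says it should be.

```bash
cat >> h.py <<'E'
def doorframe(st=None):
    st=st or sense(); A=R.from_rotvec(st["eef_rot"]).as_matrix()
    D=np.c_[A[:,1],A[:,0],-A[:,2]]  # door x=tool y, y=tool x, z=-tool z
    return st["position"]-D@[0,-.0005,.0097],D
E
python3 - <<'E'
from h import *
st=sense();o,D=doorframe(st)
t=grab_frame("top");s=grab_frame("scene")
hsv=cv2.cvtColor(t["color"],cv2.COLOR_RGB2HSV);m=cv2.inRange(hsv,(98,90,30),(125,255,255));w=np.zeros_like(m);w[140:225,180:240]=255;m&=w
pr=proj(t,[o+D@[.075,-.06,.006],o+D@[-.075,-.06,.006],o+D@[.075,.06,.006]]);print("pred corners",pr.round(1))
r=np.arange(165,210);px=np.array([np.nonzero(m[k])[0].max()+.5 for k in r if m[k].any()]);r=r[[m[k].any() for k in r]]
pu=pr[0,0]+(r-pr[0,1])/(pr[1,1]-pr[0,1])*(pr[1,0]-pr[0,0])
c=np.polyfit(r,px,1);print("edge meas-pred px",np.median(px-pu),"slopes",c[0],(pr[1,0]-pr[0,0])/(pr[1,1]-pr[0,1]))
cc=np.array([np.nonzero(m[:,k])[0].min()-.5 for k in range(195,226) ]);pv=np.interp(np.arange(195,226),[pr[2,0],pr[0,0]],[pr[2,1],pr[0,1]]);print("top edge meas-pred px",np.median(cc-pv))
hsv=cv2.cvtColor(s["color"],cv2.COLOR_RGB2HSV);m=cv2.inRange(hsv,(98,90,30),(125,255,255));w=np.zeros_like(m);w[195:245,305:380]=255;m&=w
h=cv2.convexHull(big(m)).reshape(-1,2);print("scene pred",proj(s,[o+D@[.075,-.06,.006],o+D@[.075,.06,.006],o+D@[-.075,.06,.006]]).round(1),"meas L,B,R",h[h[:,0].argmin()],h[h[:,1].argmax()],h[h[:,0].argmax()])
# right guide now, in top: cabinet frame prediction
O=np.array([.5742,.1697,0]);e=np.array([.9949,-.1011,0]);y=np.array([.1011,.9949,0])
print("wall corner preds -y side",proj(t,[O+e*.095-y*.088+[0,0,.08],O-e*.095-y*.088+[0,0,.08]]).round(1), "scene",proj(s,[O+e*.095+y*.088+[0,0,.08],O+e*.095-y*.088+[0,0,.08]]).round(1))
E
```

```text
pred corners [[230.3 157.7]
 [225.1 217.2]
 [182.7 153.3]]
edge meas-pred px 0.005656723785136819 slopes -0.09183135704874652 -0.08829077743507843Traceback (most recent call last):
  File "<stdin>", line 9, in <module>
    return umr_minimum(a, axis, None, out, keepdims, initial, where)
ValueError: zero-size array to reduction operation minimum which has no identity
```

```bash
python3 -m jog '[{"tx":4,"ty":2,"tz":10,"wx":-0.02,"wy":0,"wz":0,"gripper":-1},{"tx":0,"ty":6,"tz":30,"wx":0,"wy":0,"wz":0,"gripper":-1},{"tx":0,"ty":0,"tz":0,"wx":0,"wy":0,"wz":0,"gripper":-1},{"tx":0,"ty":0,"tz":0,"wx":0,"wy":0,"wz":0,"gripper":-1}]' | grep -E "time|force"
cat >> h.py <<'E'
O=np.array([.5742,.1697,0]);C=np.array([[.9949,.1011,0],[-.1011,.9949,0],[0,0,1]])
def cab():
    o,D=doorframe(); f=lambda p:(C.T@(o+D@np.array(p)-O)*1000).round(1)
    print("door origin cab",f([0,0,0]),"low end",f([-.075,0,0]),"high",f([.075,0,0]),"tilt",np.degrees(np.arcsin(D[2,0])).round(2),"roll",np.degrees(np.arcsin(D[2,1])).round(2),"yaw rel",np.degrees(np.arctan2(D[1,0],D[0,0])).round(2)+5.8)
E
python3 -c "
from h import *
delta([.5914,.1695,.0846],-5.8);cab()"
```

```text
time_s: 6.82
force: [1.1, -0.0, -1.2]
grasp_force: 78.6
tool shift mm [ -0.1 -19.4  34.3] yaw now -5.89 wz -0.001 tilt deg 10.0 toolx z -0.0002 pos [0.6045 0.1683 0.1218] t 6.825 F [ 1.1 -0.  -1.2]
door origin cab [ 32.    2.2 112.2] low end [-41.9   2.3  99.2] high [105.8   2.  125.3] tilt 10.0 roll -0.01 yaw rel -0.08999999999999986
```

```bash
python3 -m jog '[{"tx":0,"ty":-18,"tz":12,"wx":0,"wy":0,"wz":0,"gripper":-1},{"tx":0,"ty":-1,"tz":12,"wx":0,"wy":0,"wz":0,"gripper":-1},{"tx":0,"ty":0,"tz":0,"wx":0,"wy":0,"wz":0,"gripper":-1},{"tx":0,"ty":0,"tz":0,"wx":0,"wy":0,"wz":0,"gripper":-1}]' | grep -E "time|force"; python3 -c "
from h import *
delta([.5914,.1695,.0846],-5.8);cab()"
```

```text
time_s: 7.32
force: [-0.1, 0.9, -0.9]
grasp_force: 78.7
tool shift mm [-0.3 -0.9 10. ] yaw now -5.88 wz -0.001 tilt deg 10.02 toolx z -0.0001 pos [0.5906 0.1698 0.0946] t 7.325 F [-0.1  0.9 -0.9]
door origin cab [18.   2.3 85. ] low end [-55.9   2.4  72. ] high [91.8  2.2 98.1] tilt 10.02 roll -0.01 yaw rel -0.08000000000000007
```

```bash
python3 -m jog '[{"tx":-0.6,"ty":-0.4,"tz":5,"wx":0,"wy":0,"wz":0,"gripper":-1},{"tx":0,"ty":-0.5,"tz":5,"wx":0,"wy":0,"wz":0,"gripper":-1},{"tx":0,"ty":0,"tz":0,"wx":0,"wy":0,"wz":0,"gripper":-1},{"tx":0,"ty":0,"tz":0,"wx":0,"wy":0,"wz":0,"gripper":-1}]' | grep -E "time|force"; python3 -c "
from h import *
delta([.5914,.1695,.0846],-5.8);cab()"
```

```text
time_s: 7.82
force: [0.4, -0.3, -1.4]
grasp_force: 78.7
tool shift mm [ 0.3  0.7 -0.5] yaw now -5.87 wz -0.001 tilt deg 9.97 toolx z -0.0004 pos [0.5908 0.1692 0.084 ] t 7.825 F [ 0.4 -0.3 -1.4]
door origin cab [18.2  1.7 74.4] low end [-55.6   1.8  61.4] high [92.1  1.6 87.4] tilt 9.97 roll -0.02 yaw rel -0.07000000000000028
```

```bash
python3 -m jog '[{"tx":0,"ty":-5,"tz":-0.9,"wx":0,"wy":0,"wz":0,"gripper":-1},{"tx":0,"ty":-5,"tz":-0.9,"wx":0,"wy":0,"wz":0,"gripper":-1},{"tx":0,"ty":-5,"tz":-0.9,"wx":0,"wy":0,"wz":0,"gripper":-1},{"tx":0,"ty":0,"tz":0,"wx":0,"wy":0,"wz":0,"gripper":-1}]' | grep -E "time|force"; python3 -c "
from h import *
cab()"
python3 -m jog '[{"tx":0,"ty":-5,"tz":-0.9,"wx":0,"wy":0,"wz":0,"gripper":-1},{"tx":0,"ty":-4.6,"tz":-0.8,"wx":0,"wy":0,"wz":0,"gripper":-1},{"tx":0,"ty":0,"tz":0,"wx":0,"wy":0,"wz":0,"gripper":-1},{"tx":0,"ty":0,"tz":0,"wx":0,"wy":0,"wz":0,"gripper":-1}]' | grep -E "time|force"; python3 -c "
from h import *
cab()"
```

```text
time_s: 8.32
force: [5.3, -1.4, -1.5]
grasp_force: 78.5
door origin cab [ 3.1  1.7 74.7] low end [-70.7   1.8  61.7] high [77.   1.7 87.8] tilt 10.03 roll -0.02 yaw rel -0.0600000000000005
time_s: 8.82
force: [7.8, -1.8, -2.1]
grasp_force: 78.4
door origin cab [-5.7  1.7 74.9] low end [-79.5   1.8  61.7] high [68.2  1.6 88.1] tilt 10.12 roll -0.0 yaw rel -0.08999999999999986
```

```bash
python3 -m jog '[{"tx":0,"ty":0.1,"tz":2.9,"wx":0.035,"wy":0,"wz":0,"gripper":-1},{"tx":0,"ty":0.25,"tz":2.9,"wx":0.035,"wy":0,"wz":0,"gripper":-1},{"tx":0,"ty":0.35,"tz":2.9,"wx":0.035,"wy":0,"wz":0,"gripper":-1},{"tx":0,"ty":0,"tz":0,"wx":0,"wy":0,"wz":0,"gripper":-1},{"tx":0,"ty":0,"tz":0,"wx":0,"wy":0,"wz":0,"gripper":-1}]' | grep -E "time|force"; python3 -c "
from h import *
cab()"
```

```text
time_s: 9.45
force: [8.4, -0.9, 3.2]
grasp_force: 79.3
door origin cab [-4.6  1.7 66.4] low end [-79.4   1.8  61. ] high [70.2  1.6 71.8] tilt 4.12 roll 0.01 yaw rel -0.08999999999999986
```

```bash
python3 -m jog '[{"tx":0,"ty":0.4,"tz":2.7,"wx":0.036,"wy":0,"wz":0,"gripper":-1},{"tx":0,"ty":0.5,"tz":2.7,"wx":0.036,"wy":0,"wz":0,"gripper":-1},{"tx":0,"ty":0,"tz":0,"wx":0,"wy":0,"wz":0,"gripper":-1},{"tx":0,"ty":0,"tz":0,"wx":0,"wy":0,"wz":0,"gripper":-1}]' | grep -E "time|force"; python3 -c "
from h import *
cab()"
```

```text
time_s: 9.95
force: [7.8, -2.1, 2.1]
grasp_force: 79.3
door origin cab [-4.2  1.7 60.9] low end [-79.2   1.8  61. ] high [70.8  1.6 60.9] tilt -0.02 roll 0.0 yaw rel -0.08999999999999986
```

```bash
python3 -m jog '[{"tx":0,"ty":3,"tz":0,"wx":0,"wy":0,"wz":0,"gripper":-1},{"tx":0,"ty":3,"tz":0,"wx":0,"wy":0,"wz":0,"gripper":-1},{"tx":0,"ty":2.5,"tz":0,"wx":0,"wy":0,"wz":0,"gripper":-1},{"tx":0,"ty":0,"tz":0,"wx":0,"wy":0,"wz":0,"gripper":-1}]' | grep -E "time|force"; python3 -c "
from h import *
cab()"
python3 -m jog '[{"tx":0,"ty":1.5,"tz":0.3,"wx":0,"wy":0,"wz":0,"gripper":-1},{"tx":0,"ty":1,"tz":0,"wx":0,"wy":0,"wz":0,"gripper":-1},{"tx":0,"ty":0,"tz":0,"wx":0,"wy":0,"wz":0,"gripper":-1},{"tx":0,"ty":0,"tz":0,"wx":0,"wy":0,"wz":0,"gripper":-1}]' | grep -E "time|force"; python3 -c "
from h import *
cab()"
```

```text
time_s: 10.45
force: [5.3, -1.7, 1.7]
grasp_force: 79.2
door origin cab [ 3.8  1.7 60.7] low end [-71.2   1.8  60.8] high [78.8  1.6 60.6] tilt -0.09 roll -0.01 yaw rel -0.08000000000000007
time_s: 10.95
force: [5.0, -0.7, 2.9]
grasp_force: 79.4
door origin cab [ 5.8  1.7 60.2] low end [-69.2   1.8  60.4] high [80.8  1.6 60. ] tilt -0.14 roll -0.02 yaw rel -0.08000000000000007
```

```bash
python3 -m jog '[{"tx":0,"ty":1,"tz":0,"wx":0,"wy":0,"wz":0,"gripper":-1},{"tx":0,"ty":1,"tz":0,"wx":0,"wy":0,"wz":0,"gripper":-1},{"tx":0,"ty":0,"tz":0,"wx":0,"wy":0,"wz":0,"gripper":-1}]' | grep -E "time|force"; python3 -c "
from h import *
cab()"
python3 -m jog '[{"tx":0,"ty":1,"tz":0,"wx":0,"wy":0,"wz":0,"gripper":-1},{"tx":0,"ty":0,"tz":0,"wx":0,"wy":0,"wz":0,"gripper":-1},{"tx":0,"ty":0,"tz":0,"wx":0,"wy":0,"wz":0,"gripper":-1}]' | grep -E "time|force"; python3 -c "
from h import *
cab()"
```

```text
time_s: 11.32
force: [2.6, -0.2, 4.7]
grasp_force: 79.6
door origin cab [ 7.5  1.8 60.1] low end [-67.5   1.9  60.3] high [82.5  1.7 59.9] tilt -0.18 roll -0.02 yaw rel -0.07000000000000028
time_s: 11.7
force: [2.6, -0.3, 3.3]
grasp_force: 79.5
door origin cab [ 8.6  1.8 60. ] low end [-66.4   1.9  60.3] high [83.6  1.7 59.8] tilt -0.17 roll -0.02 yaw rel -0.07000000000000028
```

```bash
python3 -m jog '[{"tx":0,"ty":1,"tz":0,"wx":0,"wy":0,"wz":0,"gripper":-1},{"tx":0,"ty":0,"tz":0,"wx":0,"wy":0,"wz":0,"gripper":-1},{"tx":0,"ty":0,"tz":0,"wx":0,"wy":0,"wz":0,"gripper":-1}]' | grep -E "time|force"; python3 -c "
from h import *
cab()"
python3 -m jog '[{"tx":0,"ty":1,"tz":0,"wx":0,"wy":0,"wz":0,"gripper":-1},{"tx":0,"ty":0,"tz":0,"wx":0,"wy":0,"wz":0,"gripper":-1},{"tx":0,"ty":0,"tz":0,"wx":0,"wy":0,"wz":0,"gripper":-1}]' | grep -E "time|force"; python3 -c "
from h import *
cab()"
```

```text
time_s: 12.08
force: [0.9, 0.3, 4.1]
grasp_force: 79.5
door origin cab [ 9.5  1.8 60.1] low end [-65.5   1.9  60.3] high [84.5  1.7 59.8] tilt -0.18 roll -0.02 yaw rel -0.07000000000000028
time_s: 12.45
force: [-7.5, 0.8, 8.0]
grasp_force: 80.3
door origin cab [ 9.5  1.8 60. ] low end [-65.5   1.9  60.4] high [84.5  1.7 59.6] tilt -0.3 roll -0.03 yaw rel -0.0600000000000005
```

The door stopped moving while Fx swung from +1 to -7.5 N, so it is against the groove's bottom. I release and lift.

```bash
python3 -m jog '[{"tx":0,"ty":-0.8,"tz":-0.3,"wx":0,"wy":0,"wz":0,"gripper":-1},{"tx":0,"ty":0,"tz":0,"wx":0,"wy":0,"wz":0,"gripper":-0.2},{"tx":0,"ty":0,"tz":0,"wx":0,"wy":0,"wz":0,"gripper":-0.2},{"tx":0,"ty":0,"tz":0,"wx":0,"wy":0,"wz":0,"gripper":-0.2},{"tx":0,"ty":0,"tz":0,"wx":0,"wy":0,"wz":0,"gripper":-0.2}]'
python3 -m jog '[{"tx":0,"ty":0,"tz":-8,"wx":0,"wy":0,"wz":0,"gripper":-0.2},{"tx":0,"ty":0,"tz":-25,"wx":0,"wy":0,"wz":0,"gripper":-0.2},{"tx":0,"ty":0,"tz":-50,"wx":0,"wy":0,"wz":0,"gripper":-0.2},{"tx":0,"ty":0,"tz":-50,"wx":0,"wy":0,"wz":0,"gripper":-0.2},{"tx":50,"ty":-50,"tz":-20,"wx":0,"wy":0,"wz":0,"gripper":-0.2},{"tx":50,"ty":-50,"tz":0,"wx":0,"wy":0,"wz":0,"gripper":-0.2},{"tx":50,"ty":-30,"tz":0,"wx":0,"wy":0,"wz":0,"gripper":-0.2},{"tx":50,"ty":0,"tz":0,"wx":0,"wy":0,"wz":0,"gripper":-0.2},{"tx":50,"ty":0,"tz":0,"wx":0,"wy":0,"wz":0,"gripper":-0.2},{"tx":0,"ty":0,"tz":0,"wx":0,"wy":0,"wz":0,"gripper":-0.2}]'
python3 - <<'E'
from h import *
t=grab_frame("top");s=grab_frame("scene")
def crop(f,x,y,w,h,z): return cv2.resize(f["color"][y:y+h,x:x+w,::-1],None,fx=z,fy=z,interpolation=2)
A=crop(t,165,150,88,100,4.5);B=crop(s,295,205,95,80,4)
o=np.zeros((450,776,3),np.uint8);o[:,:396]=A;o[:320,396:]=B;cv2.imwrite("pics/c4.png",o)
E
```

```text
time_s: 13.08
position: [0.5841, 0.1699, 0.0701]
eef_rot: [-2.331, -2.103, 0.004]
force: [0.7, -0.8, -0.4]
gripper_width: 0.0344
grasp_force: 0.0
time_s: 14.32
position: [0.4914, 0.4206, 0.2199]
eef_rot: [-2.326, -2.107, 0.003]
force: [0.1, -0.5, -0.2]
gripper_width: 0.034
grasp_force: 0.0
```

View pics/c4.png

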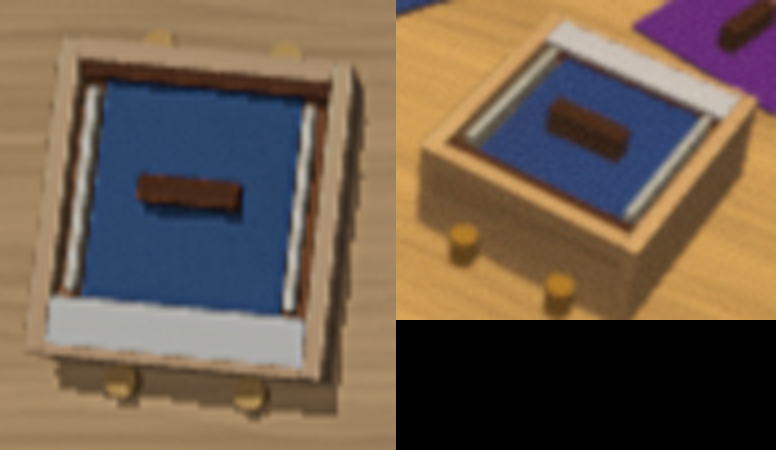

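The door lies flat between the guides and under both lips, with its handle up (crop (189,190)). The gripper is clear of everything.

```bash
python3 -c "
from station import *
print(job_done())"
```

```text
the job is handed in; nothing more can be done
None
```

The blue door is home in the cabinet, flat between the guides and under both lips with its handle up; the gripper let go and moved clear, and I handed the job in at about 14.5 s (no verdict was returned).

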